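# Clamp the fossil slab and lock the castle nut

## Robot

A 6-joint arm with a two-finger parallel gripper is mounted at the origin on the work surface; the furniture and walls round the work are solid. World frame = base frame: x ahead of the robot, y to its left, z up, the work surface at z = 0. Lengths are in mm, angles in rad, forces in N, time in s.
With the tool pointing down it reaches from about 350 to 975 mm from the base axis. Payload 7.1 kg.
Tool frame: the origin (TCP) lies at the very end of the fingers, on their centre line; the grasp point (between the pads) lies 19 mm behind it; z points along the fingers, y is the line along which they close (so a half turn about z gives the same grasp; the last joint's range is limited). The gripper opens to 88 mm and grips with 3 to 60 N. Pads are 20 mm wide; open, the fingers measure 115 mm over their backs; the gripper's body (75 mm by 178 mm) begins 61 mm behind the grasp point.
Start: joints at [1.273, 0.423, 1.63, -0, 1.089, -0.019], TCP at [171.97, 600.859, 222.675] pointing down, gripper open.
Joint ranges: [-3, 3], [-0.9, 2.11], [0.09, 2.58], [-1.31, 4.45], [0.11, 2.69], [-2.54, 2.54]. Speed limits (rad/s): [2.39, 2.39, 3.01, 3.14, 3.14, 3.14].

## Interface

Orientations are given as a 3x3 rotation matrix whose columns are the frame's x, y, z axes.
In Python, from cell import env gives the robot as it stands.
- The arm moves only by the tool send_rows, never from a script. Its argument "moves" is a list that holds one entry, the list of rows, each a list of 7 numbers: the closure, from -1 (fully open) to 1 (shut), then the shift along the tool's x, y, z in cm, then the turn, a rotation vector about the tool's x, y, z in rad. A call has 1 to 12 rows; each row is the pose to reach, as a shift and turn from the pose commanded when the call began, along the tool's axes at that moment; what a row does not reach only later rows make up. A row lasts 1/12 s, in which the tool goes at most 41.7 mm and 7.16 degrees, less where a joint would pass 70% of its speed; a pose out of reach is approached as far as the arm can. A call with a gripper value outside its range is refused whole. The fingers move at their own pace and stop on an object; the grip force is fixed at half the most. Time passes only in rows, so rows that repeat a pose let the fingers close. It gives the time, the measured TCP pose, the force, the opening and the grip force at its end, in the units of the state.
- env.sense(): the state, without advancing time (a new reading comes with each control period).
- env.get_image(name): name is "scene" or "top" or "wrist"; returns a dict with "image" (480x640x3 uint8, red, green, blue), "mtx" (3x3 intrinsics, pixels), "dist" ([k1, k2, p1, p2, k3] as OpenCV has them; the pictures are not rectified), "T" (4x4, takes a point from camera to world coordinates). Camera axes: x right, y down, z forward; pixel columns grow to the right and rows downward; lengths in mm; the calibration is good to about 2 mm. A picture is of the moment at which its call begins. There is no depth.
- env.hand_in(): hands the job in; it is judged then, once.
The state is a dict: "time_s": time; "joint_pos": joint angles; "qd": joint speeds; "joint_torque": joint torques, N m; "ee_pos": TCP position; "eef_rot": TCP orientation; "ft_force": force on the tool from outside, world axes, zero at the start; "moment": the same for the moment, N m; "gripper_width": finger opening in mm; "gripper_force": force on a finger pad.
Only numpy, scipy, OpenCV 4.12 (cv2) and the standard library are available. Lean on these libraries where they do the work, as an engineer would, in place of code of your own. Each camera call takes 0.05 s, during which the arm holds its last target. There are 200 camera calls.

## Task

Lay the small fossil slab on the bed of the strap clamp, lengthwise in line with the strap and centred on it, with its end far enough in that the whole rubber pad is over it. Then screw the hand nut down by its crank handle, whole turns, to where the slot in its crown lines up with the hole through the stud just before the nut bottoms, and lock it: slide the key with the thin blade through slot and hole, from either side, until the blade shows well out on the far side, and let go. Leave the thick key and the other things on the table where they are.

Things in the scene. Friction and masses are not known exactly. Their poses are not given: they have to be found in the camera images.
- clamp: strap clamp, fixed: aluminium bed 285 x 110 mm, top face 18 mm above the table. Origin on the table on the axis of the upright threaded stud; x along the strap towards the end where the slab goes (bed from x = -80 to +205 mm), y across, z up. The stud ends in a 22 mm square tang, top 109 mm above the table, with a cross hole along y. A 12 mm thick guide pin stands at x = -66 mm, top 95 mm
- bed_place (a point): point on the top face of the clamp's bed, 135 mm from the stud axis along clamp x, a good place for the slab's centre (lengthwise along clamp x)
- strap_pad (a point): centre of the underside of the rubber pad (x = 97 to 115 mm in the clamp) at the end of the steel strap, which rides up and down with the nut (36 mm wide, from x = -81 to +115 mm, its top 17 mm above this point). 57 mm or more above the table at the start, 43 mm (1 mm above the slab) when the nut is right
- stud_hole (a point): centre of the cross hole through the stud's tang, 92.5 mm above the table; the hole runs along clamp y, is 10.5 mm wide (along x), 17 mm high and 22 mm long, open at both ends. Axes as the clamp's
- nut (a joint): angle of the castle hand nut, rad, counter-clockwise from above positive. 0: crown slot in line with the hole at the right height, crank handle on the side away from the strap (clamp -x). Screws down clockwise (decreasing), 14 mm per turn; starts at 6.8 to 10.2 (1.1 to 1.6 turns up), bottoms at -0.4. A half turn too high the slot's floor blocks the hole. Takes about 0.1 N m, stays where left
- nut_handle (a point): on the axis of the nut's crank handle: black upright round post, 16 mm thick, 40 mm from the stud axis, top 18 mm above this point, a sleeve that spins freely on its spindle. Nut: disc 52 mm in radius, its top 58 mm below this point, with a steel crown of radius 23 mm, 24.5 mm high, round the tang; one slot 12 mm wide across it, open at the top, floor 6.5 mm above the disc
- slab_center (a point): centre of the small loose fossil slab, half-way up: pale irregular block 107 mm long (its y axis), 60 mm wide (x), 24 mm high (z), 0.24 kg
- key_head (a point): centre of the grip block of the key to use, half-way up: block 24 (x) x 30 (y) x 55 mm (z), standing on the table; the key's flat steel blade sticks out 70 mm along the key's +x from the block's face (12 mm from this point), 7 mm wide (y) and 14 mm high (z), its underside level with the block's underside. 90 g
- key_blade (a point): point in the middle of that blade's section, 45 mm along the key's x from the block's centre and 7 mm above the key's underside; the blade's last 16 mm taper to a narrow tip. With the key in, this point is in the stud hole, within 16 mm of its centre
- key_thick_head (a point): centre of the same grip block on a second key, whose blade is thicker (12.5 mm wide, 22 mm high) and does not fit: leave it
- vial: sample vial, 28 x 33 x 48 mm, origin under its centre: leave it
- glue_bottle: small brown dropper bottle, 33 mm wide, 102 mm high, origin under its centre: leave it
- mug: white mug, 78 x 110 x 97 mm, origin under its centre: leave it
- box: specimen box with clear lid, 76 x 120 x 33 mm, origin under its centre: leave it
Not all that is in view belongs to the job. Leave any purple look-alike of the part that bears key_head alone.

How it is judged (in metres and radians):
On the way, in this order (a step that is already met when the one before it is completed fails the run):
1. the slab lies lengthwise on the bed with its end under the pad (x of slab_center in the frame of clamp between 0.08 and 0.155 m and y of slab_center in the frame of clamp between -0.02 and 0.02 m and z of slab_center in the frame of clamp below 0.034 m and angle between the y axis of slab_center and the x axis of clamp, either way round below 0.3 rad), for 0.2 s.
2. the nut is screwed down until its slot lines up with the hole (within 0.2 rad) (value of joint nut between -0.2 and 0.2 rad), for 0.2 s.
3. the thin key is through slot and hole (distance between key_blade and stud_hole below 0.016 m and angle between the x axis of key_blade and the y axis of clamp, either way round below 0.25 rad), for 0.2 s.
At the end, for the whole second after the job is handed in: Slab flat on the bed, lengthwise within 0.3 rad, its centre 80 to 155 mm from the stud axis and within 20 mm of the strap's middle line; nut within 0.25 rad of 0; thin key through slot and hole, its blade point within 16 mm of the hole's centre, in line within 0.25 rad, released (all of step 1 and all of step 3 and value of joint nut between -0.25 and 0.25 rad); the robot touches nothing.
It fails at once if the thick key is moved by more than 30 mm (distance of key_thick_head from where it was at the start of the episode above 0.03 m).
It fails at once if the vial, bottle, mug or box is moved by more than 30 mm (distance of any of vial, glue_bottle, mug, box from where it was at the start of the episode above 0.03 m).
It also fails if it takes over 72 s, if anything falls off the work surface, if the arm or the gripper's body presses on something with over 40 N, if the wrist force passes 120 N, or if a joint passes its speed limit or range.

## Working session

There is one attempt and no reset: what is moved stays moved. The work goes in short steps, Python scripts to look and compute and a tool call to move; the robot and the scene stay as the last step left them, time stands still between calls to the robot, and variables do not carry over. Pictures are saved under pics/ and viewed, at most 12 in all, crops included, and the job is handed in when it is done.

Besides the shell and the picture viewer there is one more tool, called after "Emit:" in YAML: its name, and indented under it one key for each argument. send_rows: Moves the arm, as the interface text tells. Its arguments: {"type":"object","properties":{"moves":{"type":"array"}},"required":["moves"]}

```bash
mkdir -p pics
cat > h.py <<'E'
import numpy as np, cv2
from cell import env
def grab(name,fn=None):
    d=env.get_image(name)
    if fn: cv2.imwrite('pics/'+fn,cv2.cvtColor(d['image'],cv2.COLOR_RGB2BGR))
    return d
def ray(d,uv):
    p=cv2.undistortPoints(np.array([[uv]],float),np.array(d['mtx']),np.array(d['dist']))[0,0]
    T=np.array(d['T']); return T[:3,3],T[:3,:3]@np.array([p[0],p[1],1.])
def onz(d,uv,z):
    o,r=ray(d,uv); return o+r*(z-o[2])/r[2]
def proj(d,P):
    T=np.linalg.inv(np.array(d['T'])); r=cv2.Rodrigues(T[:3,:3])[0]
    return cv2.projectPoints(np.array(P,float).reshape(-1,3),r,T[:3,3],np.array(d['mtx']),np.array(d['dist']))[0][:,0]
E
python3 - <<'E'
from h import *
import pickle
D={}
for n in ['scene','top','wrist']:
    D[n]=grab(n,n+'0.png'); print(n,np.round(D[n]['T'],3).tolist(),np.round(D[n]['mtx'],1).tolist())
pickle.dump(D,open('d0.pkl','wb'))
s=env.sense();print(s['time_s'],s['ee_pos'],np.round(s['eef_rot'],3).tolist(),s['gripper_width'])
E
```

```text
scene [[0.902, -0.236, 0.363, 16.281], [-0.432, -0.533, 0.728, -943.866], [0.022, -0.813, -0.582, 875.258], [0.0, 0.0, 0.0, 1.0]] [[488.8, 0.0, 323.6], [0.0, 488.8, 231.8], [0.0, 0.0, 1.0]]
top [[0.004, -0.996, 0.092, 371.034], [-1.0, -0.004, 0.0, -32.407], [-0.0, -0.092, -0.996, 1304.299], [0.0, 0.0, 0.0, 1.0]] [[475.0, 0.0, 328.4], [0.0, 475.0, 242.5], [0.0, 0.0, 1.0]]
wrist [[0.275, 0.93, 0.244, 105.892], [0.962, -0.265, -0.071, 619.774], [-0.002, 0.254, -0.967, 383.287], [0.0, 0.0, 0.0, 1.0]] [[423.1, 0.0, 314.1], [0.0, 423.1, 240.1], [0.0, 0.0, 1.0]]
0.15 [171.84876217 600.47719548 222.0933156 ] [[-0.961, 0.275, -0.0], [0.275, 0.961, -0.001], [0.0, -0.001, -1.0]] 87.686849802723
```

View pics/top0.png

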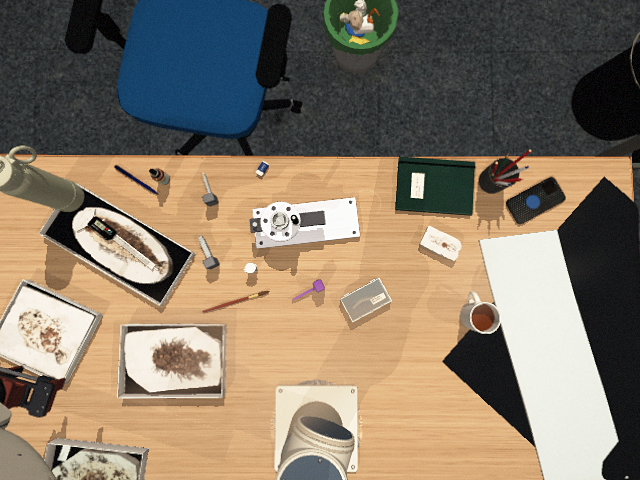

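View pics/scene0.png

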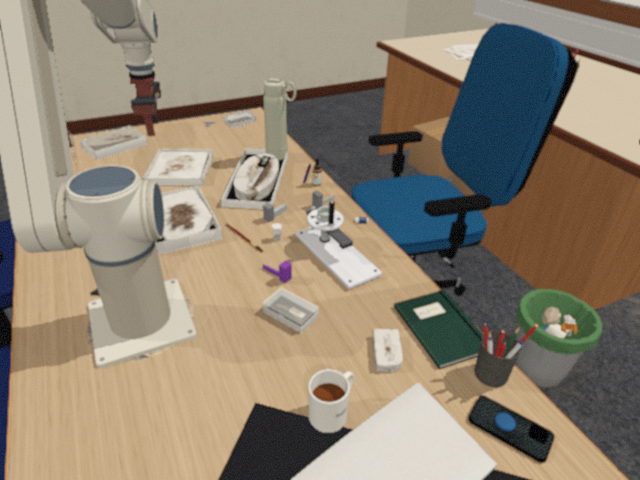

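The top view shows the clamp bed around (250–360, 198–250) with the nut near (281,221), and the slab at (440,245). The two grey keys are at (208,188) and (207,252). The mug, box, vial and bottle are clear of these. I'll zoom in on the clamp and keys.

Run:
```python
from h import *
import pickle
D=pickle.load(open('d0.pkl','rb'))
im=cv2.cvtColor(D['top']['image'],cv2.COLOR_RGB2BGR)
c=cv2.resize(im[160:285,190:370],None,fx=4.4,fy=4.4,interpolation=cv2.INTER_CUBIC)
im2=cv2.cvtColor(D['scene']['image'],cv2.COLOR_RGB2BGR)
cv2.imwrite('pics/topc.png',c)
c=cv2.resize(im2[175:295,225:405],None,fx=4.4,fy=4.4,interpolation=cv2.INTER_CUBIC)
cv2.imwrite('pics/scc.png',c)
# slab: bright low-sat blob near (440,245)
hsv=cv2.cvtColor(im,cv2.COLOR_BGR2HSV)
def blob(x0,y0,x1,y1,smax,vmin):
    m=((hsv[y0:y1,x0:x1,1]<smax)&(hsv[y0:y1,x0:x1,2]>vmin)).astype(np.uint8)
    m=cv2.morphologyEx(m,cv2.MORPH_CLOSE,np.ones((5,5)))
    cs=cv2.findContours(m,cv2.RETR_EXTERNAL,cv2.CHAIN_APPROX_NONE)[0]
    k=max(cs,key=cv2.contourArea)[:,0].astype(float)+[x0,y0]; return k
for nm,a,z in [('slab',(410,215,475,275,70,150),24),('bed',(240,190,370,260,45,150),18)]:
    k=blob(*a); P=np.array([onz(D['top'],p,z)[:2] for p in k],np.float32)
    r=cv2.minAreaRect(P);print(nm,r,cv2.boxPoints(r).tolist(),k.min(0),k.max(0))
```

```text
slab ((488.4041442871094, -336.7797546386719), (107.47148895263672, 59.86904525756836), 63.18353271484375) [[437.4468688964844, -371.2320556640625], [490.8773498535156, -398.24102783203125], [539.3614501953125, -302.32745361328125], [485.9309387207031, -275.3184814453125]] [420. 226.] [461. 260.]
bed ((550.2432861328125, 31.94037628173828), (120.09896087646484, 285.11468505859375), 6.8628997802734375) [[473.5893249511719, 166.3007354736328], [507.6587829589844, -116.77108001708984], [626.897216796875, -102.41998291015625], [592.8277587890625, 180.65182495117188]] [253. 197.] [359. 247.]
```

View pics/topc.png

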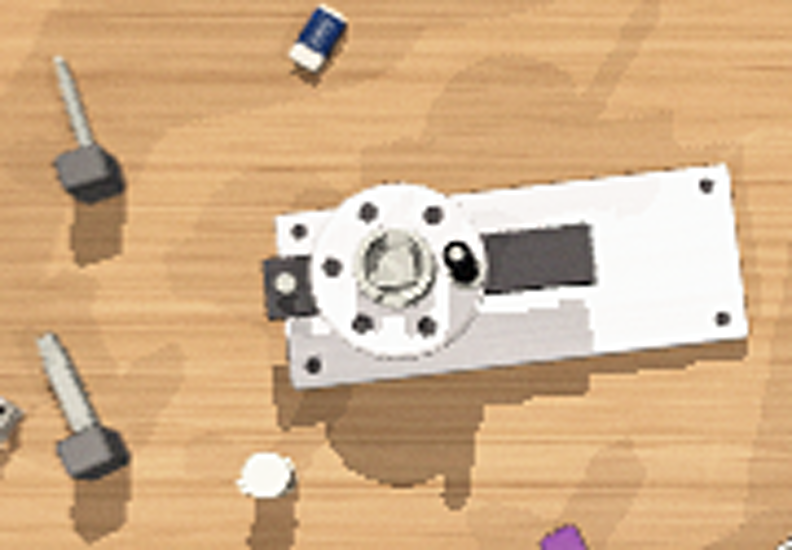

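View pics/scc.png

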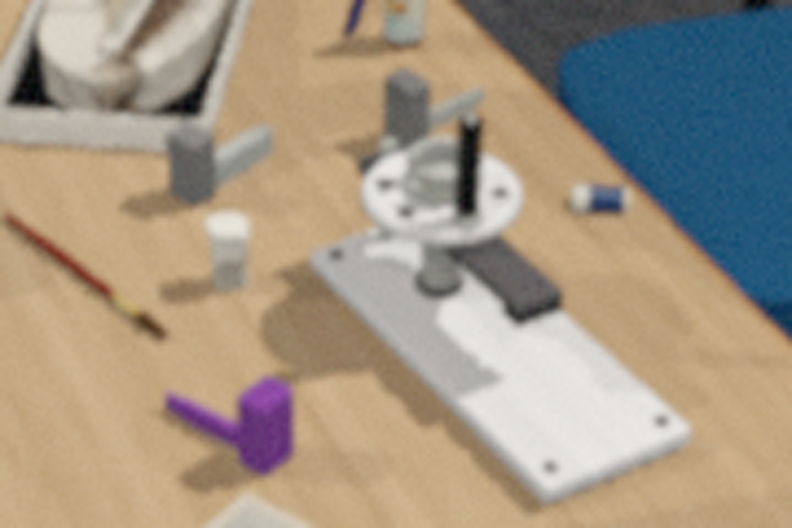

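The crops show the bed's top corners at about (724,166), (748,336), (296,386) and (278,218). The black handle is on the strap side at (457,250). The thin-bladed key is the upper one, with its block at (90,165) and its tip at (60,58). Next I'll calculate positions.

Run:
```python
from h import *
import pickle
D=pickle.load(open('d0.pkl','rb'));d=D['top']
c=lambda u,v:(190+u/4.4-.4,160+v/4.4-.4)
C=np.array([onz(d,c(*p),18)[:2] for p in [(724,166),(748,336),(296,386),(278,218)]])
M=np.array([[205,55],[205,-55],[-80,-55],[-80,55]],float)
T,_=cv2.estimateAffinePartial2D(M,C); s=np.hypot(T[0,0],T[1,0]);print('clamp',T[:,2],np.degrees(np.arctan2(T[1,0],T[0,0])),s)
print(np.round(C,1).tolist())
print('handle top z174',onz(d,c(457,249),174),'crown122',onz(d,c(397,262),122), 'disc', onz(d,c(398,270),98))
for n,b,t in [('thin',(86,160),(60,60)),('thick',(91,438),(46,338))]:
    B=onz(d,c(*b),55);t=onz(d,c(*t),12);print(n,B,t,np.degrees(np.arctan2(t[1]-B[1],t[0]-B[0])),np.hypot(*(t-B)[:2]))
s=env.sense();print(s['joint_pos'])
```

```text
clamp [537.52145666  90.60205307] -83.1146851363661 0.9809496687562191
[[614.7, -101.9], [508.2, -116.7], [475.9, 162.3], [580.7, 175.3]]
handle top z174 [538.61547117  52.24142507 174.        ] crown122 [538.68143132  90.26930887 122.        ] disc [537.39206053  92.1149184   98.        ]
thin [609.44406965 285.80980273  55.        ] [681.10994797 314.63922962  12.        ] 21.91371469622426 77.24722629851819
thick [441.25879358 278.30664395  55.        ] [505.65653556 318.50248522  12.        ] 31.971623130924755 75.91294242645718
[ 1.27300085e+00  4.23673756e-01  1.63046783e+00  1.13925448e-05
  1.08861908e+00 -1.89989111e-02]
```

Emit:
send_rows:
  moves:
    - [[-1,-49.7,-32.6,-2.8,0,0,1.4],[-1,-49.7,-32.6,-2.8,0,0,1.4],[-1,-49.7,-32.6,-2.8,0,0,1.4],[-1,-49.7,-32.6,-2.8,0,0,1.4],[-1,-49.7,-32.6,-2.8,0,0,1.4],[-1,-49.7,-32.6,-2.8,0,0,1.4],[-1,-49.7,-32.6,-2.8,0,0,1.4],[-1,-49.7,-32.6,-2.8,0,0,1.4],[-1,-49.7,-32.6,-2.8,0,0,1.4],[-1,-49.7,-32.6,-2.8,0,0,1.4],[-1,-49.7,-32.6,-2.8,0,0,1.4],[-1,-49.7,-32.6,-2.8,0,0,1.4]]

```text
time_s: 1.15
ee_pos: [499.0, 220.7, 246.3]
eef_rot: [[0.114, 0.993, -0.0], [0.993, -0.114, 0.0], [0.0, -0.0, -1.0]]
ft_force: [0.8, 0.7, -0.5]
gripper_width: 88.0
gripper_force: 0.0
```

```bash
cat >> h.py <<'E'
def st():
    s=env.sense();R=np.array(s['eef_rot']);p=np.array(s['ee_pos'])
    print('t',round(s['time_s'],2),'p',np.round(p,1),'yaw_y',round(np.degrees(np.arctan2(R[1,1],R[0,1])),2),'Rz',np.round(R[:,2],3),'w',round(s['gripper_width'],1),'gf',round(s['gripper_force'],1),'F',np.round(s['ft_force'],1),'q',np.round(s['joint_pos'],2))
    return p,R
def to(P,yaw=None):
    p,R=st();print('shift cm',np.round(R.T@(np.array(P)-p)/10,2),end=' ')
    if yaw is not None:
        y=np.degrees(np.arctan2(R[1,1],R[0,1]));print('turn z',np.round(-np.radians((yaw-y+180)%360-180),3))
E
python3 -c "
from h import *
to([479,-355,150],-26.8)"
```

```text
t 1.15 p [499.  220.7 246.3] yaw_y -6.57 Rz [-0.  0. -1.] w 88.0 gf 0.0 F [ 0.8  0.7 -0.5] q [0.39 0.28 1.78 0.   1.08 0.51]
shift cm [-57.42   4.6    9.62] turn z 0.353
```

Emit:
send_rows:
  moves:
    - [[-1,-38,3.0,0,0,0,0.353],[-1,-38,3.0,0,0,0,0.353],[-1,-38,3.0,0,0,0,0.353],[-1,-38,3.0,0,0,0,0.353],[-1,-38,3.0,0,0,0,0.353],[-1,-38,3.0,0,0,0,0.353],[-1,-38,3.0,0,0,0,0.353],[-1,-38,3.0,0,0,0,0.353],[-1,-38,3.0,0,0,0,0.353],[-1,-57.4,4.6,6,0,0,0.353],[-1,-57.4,4.6,6,0,0,0.353],[-1,-57.4,4.6,6,0,0,0.353]]

```text
time_s: 2.15
ee_pos: [483.6, -274.1, 210.1]
eef_rot: [[0.445, 0.895, 0.001], [0.895, -0.445, -0.0], [0.0, 0.001, -1.0]]
ft_force: [-0.1, -0.5, 0.5]
gripper_width: 87.8
gripper_force: 0.0
```

```bash
python3 -c "
from h import *
to([479,-355,12],-26.8)
d=grab('wrist','w1.png')
print(proj(d,[[488,-337,24],[479,-355,24]]))
hsv=cv2.cvtColor(d['image'],cv2.COLOR_RGB2HSV)
m=((hsv[...,1]<70)&(hsv[...,2]>150)).astype(np.uint8)
m=cv2.morphologyEx(m,cv2.MORPH_CLOSE,np.ones((9,9)))
for k in sorted(cv2.findContours(m,0,1)[0],key=cv2.contourArea)[-3:]:
    P=np.array([onz(d,p,24)[:2] for p in k[:,0].astype(float)],np.float32);print(cv2.minAreaRect(P),k[:,0].min(0),k[:,0].max(0))
"
```

```text
t 2.15 p [ 483.6 -274.1  210.1] yaw_y -26.43 Rz [ 0.001 -0.    -1.   ] w 87.8 gf 0.0 F [-0.1 -0.5  0.5] q [-0.54  0.34  1.8   0.    1.01 -0.08]
shift cm [-7.45  3.18 19.81] turn z 0.006
[[350.2921771  276.35606659]
 [349.71962945 297.94256692]]
((489.4469909667969, -337.0696105957031), (107.16339111328125, 58.89462661743164), 64.12137603759766) [318 215] [387 332]
((428.71826171875, -487.879150390625), (67.40911865234375, 218.53265380859375), 68.3369140625) [253 405] [473 468]
((336.046630859375, -131.500732421875), (80.13136291503906, 133.0990447998047), 28.54458236694336) [ 0 56] [166 218]
```

View pics/w1.png

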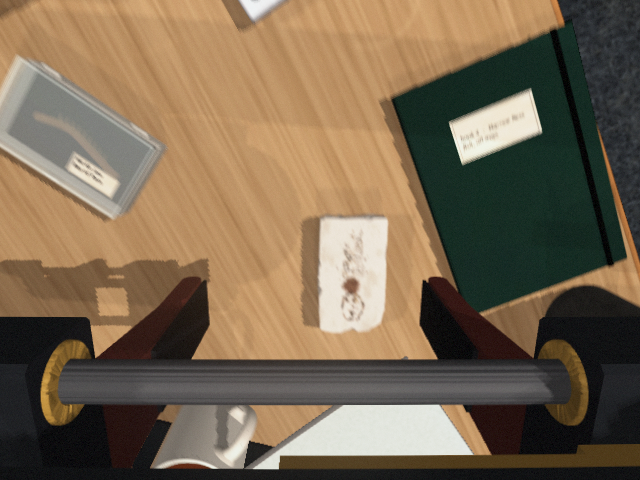

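The wrist view shows the slab at (318–387, 215–332), with clear room on both sides for the fingers. I'll go down to it now.

Emit:
send_rows:
  moves:
    - [[-1,-7.4,3.4,10,0,0,0],[-1,-7.4,3.4,10,0,0,0],[-1,-7.4,3.4,10,0,0,0],[-1,-7.4,3.4,14,0,0,0],[-1,-7.4,3.4,18,0,0,0],[-1,-7.4,3.4,20.5,0,0,0],[-1,-7.4,3.4,20.5,0,0,0],[1,-7.4,3.4,20.5,0,0,0],[1,-7.4,3.4,20.5,0,0,0],[1,-7.4,3.4,20.5,0,0,0],[1,-7.4,3.4,20.5,0,0,0],[1,-7.4,3.4,20.5,0,0,0]]

```text
time_s: 3.2
ee_pos: [481.6, -353.3, 5.8]
eef_rot: [[0.445, 0.896, 0.0], [0.896, -0.445, -0.0], [-0.0, 0.0, -1.0]]
ft_force: [-0.3, -0.1, 0.1]
gripper_width: 58.8
gripper_force: 30.0
```

Run:
```python
from h import *
a=np.radians(-83.1);ex=np.array([np.cos(a),np.sin(a)]);ey=np.array([-ex[1],ex[0]]);O=np.array([538,91])
for X in (195,150): to([*(O+X*ex),27],6.9); print(O+X*ex)
```

```text
t 3.2 p [ 481.6 -353.3    5.8] yaw_y -26.4 Rz [ 0. -0. -1.] w 58.8 gf 30.0 F [-0.3 -0.1  0.1] q [-0.65  0.69  1.79 -0.    0.66 -0.19]
shift cm [26.01 -4.   -2.12] turn z -0.581
[ 561.42668357 -102.58768168]
t 3.2 p [ 481.6 -353.3    5.8] yaw_y -26.4 Rz [ 0. -0. -1.] w 58.8 gf 30.0 F [-0.3 -0.1  0.1] q [-0.65  0.69  1.79 -0.    0.66 -0.19]
shift cm [29.77 -6.47 -2.12] turn z -0.581
[556.02052583 -57.91360129]
```

Emit:
send_rows:
  moves:
    - [[1,0,0,-3,0,0,0],[1,0,0,-7,0,0,0],[1,4,-0.5,-8,0,0,-0.1],[1,8,-1,-8,0,0,-0.2],[1,12,-1.5,-8,0,0,-0.3],[1,16,-2,-8,0,0,-0.4],[1,20,-2.6,-8,0,0,-0.5],[1,23,-3,-8,0,0,-0.58],[1,24.8,-3.2,-8,0,0,-0.58],[1,24.8,-3.2,-8,0,0,-0.58],[1,24.8,-3.2,-8,0,0,-0.58],[1,24.8,-3.2,-5,0,0,-0.58]]

```text
time_s: 4.2
ee_pos: [567.0, -118.4, 59.7]
eef_rot: [[-0.119, 0.993, 0.009], [0.993, 0.119, -0.002], [-0.003, 0.009, -1.0]]
ft_force: [1.6, -1.1, -1.6]
gripper_width: 59.0
gripper_force: 29.9
```

Run:
```python
from h import *
d=grab('wrist','w2.png')
a=np.radians(-83.1);ex=np.array([np.cos(a),np.sin(a)]);O=np.array([538,91])
for X in (210,152): to([*(O+X*ex),26],6.9)
```

```text
t 4.25 p [ 561.9 -117.7   52.1] yaw_y 6.78 Rz [-0.002  0.    -1.   ] w 58.7 gf 29.9 F [-1.   1.1 -5.5] q [-0.23  0.59  1.83 -0.    0.72 -0.35]
shift cm [0.01 0.14 2.61] turn z -0.002
t 4.25 p [ 561.9 -117.7   52.1] yaw_y 6.78 Rz [-0.002  0.    -1.   ] w 58.7 gf 29.9 F [-1.   1.1 -5.5] q [-0.23  0.59  1.83 -0.    0.72 -0.35]
shift cm [5.81 0.12 2.61] turn z -0.002
```

View pics/w2.png

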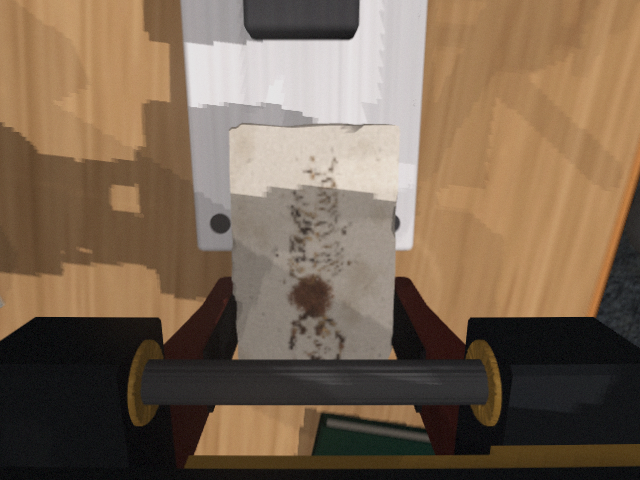

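The slab is held straight, with its edges at u=230–400, while the bed's edges at 198–412 centre on u≈305. That makes it about 4 mm too far right, so I'll shift -3 mm in tool y while lowering and sliding in.

Emit:
send_rows:
  moves:
    - [[1,0,-0.3,1.5,0,0,0],[1,0,-0.3,2.6,0,0,0],[1,0,-0.3,2.6,0,0,0],[1,1,-0.3,2.6,0,0,0],[1,2,-0.3,2.6,0,0,0],[1,3,-0.3,2.6,0,0,0],[1,4,-0.3,2.6,0,0,0],[1,5,-0.3,2.6,0,0,0],[1,5.8,-0.3,2.6,0,0,0],[1,5.8,-0.3,2.6,0,0,0],[1,5.8,-0.3,2.8,0,0,0],[1,5.8,-0.3,2.8,0,0,0]]

```text
time_s: 5.25
ee_pos: [553.4, -59.8, 27.3]
eef_rot: [[-0.119, 0.993, 0.0], [0.993, 0.119, -0.0], [-0.0, 0.0, -1.0]]
ft_force: [0.5, -0.2, -2.2]
gripper_width: 58.7
gripper_force: 29.9
```

```bash
python3 -c "
from h import *
st()"
```

```text
t 5.25 p [553.4 -59.8  27.3] yaw_y 6.85 Rz [ 0. -0. -1.] w 58.7 gf 29.9 F [ 0.5 -0.2 -2.2] q [-0.13  0.62  1.88 -0.    0.65 -0.25]
```

Emit:
send_rows:
  moves:
    - [[1,0,0,0.35,0,0,0],[1,0,0,0.35,0,0,0],[1,0,0,0.35,0,0,0],[-1,0,0,0.35,0,0,0],[-1,0,0,0.35,0,0,0],[-1,0,0,0.3,0,0,0],[-1,0,0,0,0,0,0],[-1,-1,0,-3,0,0,0],[-1,-2,0,-7,0,0,0],[-1,-2,0,-11,0,0,0],[-1,-2,0,-15,0,0,0],[-1,-2,0,-19,0,0,0]]

```text
time_s: 6.25
ee_pos: [555.3, -79.8, 219.6]
eef_rot: [[-0.118, 0.993, -0.0], [0.993, 0.118, -0.0], [-0.0, -0.0, -1.0]]
ft_force: [0.4, 0.2, -0.8]
gripper_width: 87.7
gripper_force: 0.0
```

Run:
```python
from h import *
d=grab('wrist','w3.png'); st(); print(np.round(d['T'],3).tolist())
import pickle; pickle.dump(d,open('d3.pkl','wb'))
```

```text
t 6.3 p [559.6 -80.4 227.7] yaw_y 6.81 Rz [ 0.012 -0.002 -1.   ] w 87.5 gf 0.0 F [ 3.2 -0.5  6.2] q [-0.16  0.32  1.77  0.    1.04 -0.28]
[[0.993, 0.115, 0.03, 547.46], [0.119, -0.96, -0.252, -11.095], [-0.0, 0.254, -0.967, 380.905], [0.0, 0.0, 0.0, 1.0]]
```

View pics/w3.png

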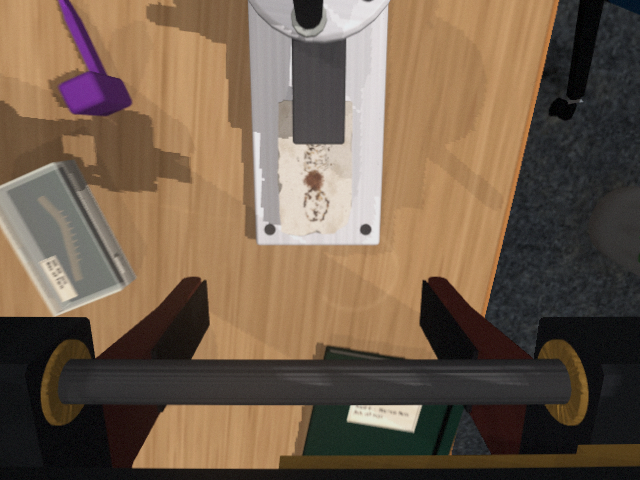

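The slab lies flat on the bed at (278–351, 100–235), lengthwise, with its end under the pad. Next I'll look at the nut from above.

Emit:
send_rows:
  moves:
    - [[-1,3,0,-2,0,0,0],[-1,6,0,-3,0,0,0],[-1,9,0,-3,0,0,0],[-1,9.7,0,-3,0,0,0],[-1,9.7,0,-3,0,0,0],[-1,9.7,0,-3,0,0,0]]

```text
time_s: 6.8
ee_pos: [544.1, 16.4, 247.2]
eef_rot: [[-0.12, 0.993, -0.0], [0.993, 0.12, -0.001], [-0.0, -0.0, -1.0]]
ft_force: [0.4, -0.3, 0.5]
gripper_width: 87.8
gripper_force: 0.0
```

Run:
```python
from h import *
import pickle
d=pickle.load(open('d3.pkl','rb'))
A=onz(d,(257.5,244.5),18);B=onz(d,(380,244.5),18);print('end corners',A,B,(A+B)/2,np.hypot(*(A-B)[:2]))
d=grab('wrist','w4.png'); st(); pickle.dump(d,open('d4.pkl','wb'))
im=cv2.imread('pics/w4.png'); cv2.imwrite('pics/w4c.png',cv2.resize(im[0:330,120:560],(800,600)))
```

```text
end corners [ 509.27880836 -115.68819834   18.        ] [ 617.49118192 -102.724923     18.        ] [ 563.38499514 -109.20656067   18.        ] 108.9860738732163
t 6.85 p [544.1  15.9 247. ] yaw_y 6.83 Rz [-0.001 -0.001 -1.   ] w 87.5 gf 0.0 F [0.3 0.2 0.2] q [ 0.01  0.28  1.79 -0.    1.08 -0.11]
```

View pics/w4c.png

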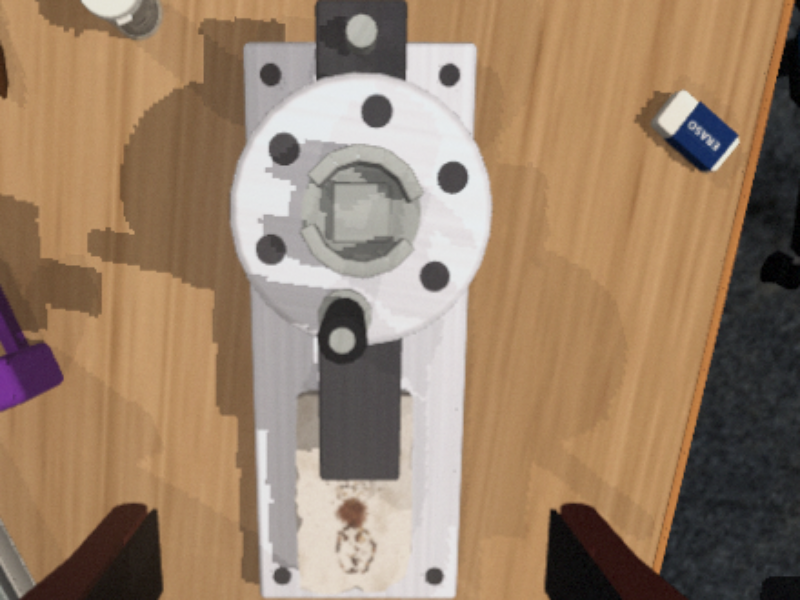

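The nut is seen from above. In the crop the tang is at (360,212), the guide pin top at (361,31), the handle top at (342,341) and the disc centre at (361,208).

Run:
```python
from h import *
import pickle
d=pickle.load(open('d4.pkl','rb'))
f=lambda u,v:(120+(u+.5)/1.818-.5,(v+.5)/1.818-.5)
t=onz(d,f(360,211.5),109);p=onz(d,f(361,31),95);print('tang',t,'pin',p,np.hypot(*(t-p)[:2]),np.degrees(np.arctan2(*(t-p)[1::-1])))
z=None
for zz in (92,98,104):
    L=onz(d,f(231,208),zz);R=onz(d,f(491,208),zz);print('disc',zz,np.hypot(*(L-R)[:2]),(L+R)/2)
for zz in (168,174,180):
    h=onz(d,f(342,341),zz);e=h-t;a=np.radians(-83.1);x=e[0]*np.cos(a)+e[1]*np.sin(a);y=-e[0]*np.sin(a)+e[1]*np.cos(a)
    print('handle',zz,h,np.hypot(x,y),'phi',np.arctan2(y,x))
```

```text
tang [537.56893655  94.00721551 109.        ] pin [530.05449053 158.73061545  95.        ] 65.15815680817715 -83.37755687583957
disc 92 102.80814018683384 [537.87048472  95.92445528  92.        ]
disc 98 100.85879401646558 [537.83889145  95.72244723  98.        ]
disc 104 98.90944784609736 [537.80729819  95.52043918 104.        ]
handle 168 [536.49687439  52.88605649 168.        ] 41.135131411400074 phi -0.14649262998854512
handle 174 [536.48957243  53.69419214 174.        ] 40.32747053444748 phi -0.14719589947204031
handle 180 [536.48227047  54.5023278  180.        ] 39.519830418216316 phi -0.14792791381810655
```

Run:
```python
from h import *
to([536.5,53.5,145],6.9)
```

```text
t 6.85 p [544.1  15.9 247. ] yaw_y 6.83 Rz [-0.001 -0.001 -1.   ] w 87.5 gf 0.0 F [0.3 0.2 0.2] q [ 0.01  0.28  1.79 -0.    1.08 -0.11]
shift cm [ 3.82 -0.3  10.2 ] turn z -0.001
```

Emit:
send_rows:
  moves:
    - [[-1,3.8,-0.3,0,0,0,0],[-1,3.8,-0.3,4,0,0,0],[-1,3.8,-0.3,8,0,0,0],[-1,3.8,-0.3,10.2,0,0,0],[-1,3.8,-0.3,10.2,0,0,0],[1,3.8,-0.3,10.2,0,0,0],[1,3.8,-0.3,10.2,0,0,0],[1,3.8,-0.3,10.2,0,0,0],[1,3.8,-0.3,10.2,0,0,0],[1,3.8,-0.3,10.2,0,0,0],[1,3.8,-0.3,10.2,0,0,0],[1,3.8,-0.3,10.2,0,0,0]]

```text
time_s: 7.85
ee_pos: [537.0, 54.0, 146.1]
eef_rot: [[-0.119, 0.993, 0.001], [0.993, 0.119, 0.0], [-0.0, 0.001, -1.0]]
ft_force: [0.2, -0.2, 0.2]
gripper_width: 44.3
gripper_force: 0.0
```

```bash
cat > circ.py <<'E'
from h import *
import sys
O=np.array([537.6,93.2]);n0,n1,N,z0=map(float,sys.argv[1:])  # nut angle from/to
p,R=st(); a=np.radians(-83.1)
c=lambda n:np.array([*(O+40*np.array([np.cos(a+n-np.pi),np.sin(a+n-np.pi)])),z0+n*14/2/np.pi])
e=p[:2]-O; print('nut now (mod 2pi)',(np.arctan2(e[1],e[0])-a+np.pi+np.pi)%(2*np.pi)-np.pi,'r',np.hypot(*e))
rows=[[1]+np.round(R.T@(c(n)-p)/10,2).tolist()+[0,0,0] for n in np.linspace(n0,n1,int(N)+1)[1:]]
for r in rows: print(r)
E
python3 circ.py 9.28 5.09 12 124.3
```

```text
t 7.85 p [537.   54.  146.1] yaw_y 6.82 Rz [ 0.001  0.    -1.   ] w 44.3 gf 0.0 F [ 0.2 -0.2  0.2] q [ 0.08  0.4   1.88  0.    0.86 -0.04]
nut now (mod 2pi) 3.0059911484893194 r 39.159490832698715
[1, 0.36, -1.37, 0.18, 0, 0, 0]
[1, 1.22, -2.46, 0.26, 0, 0, 0]
[1, 2.4, -3.19, 0.34, 0, 0, 0]
[1, 3.76, -3.47, 0.41, 0, 0, 0]
[1, 5.13, -3.28, 0.49, 0, 0, 0]
[1, 6.36, -2.62, 0.57, 0, 0, 0]
[1, 7.28, -1.58, 0.65, 0, 0, 0]
[1, 7.8, -0.29, 0.73, 0, 0, 0]
[1, 7.84, 1.1, 0.81, 0, 0, 0]
[1, 7.4, 2.42, 0.89, 0, 0, 0]
[1, 6.54, 3.51, 0.97, 0, 0, 0]
[1, 5.36, 4.24, 1.05, 0, 0, 0]
```

Fingers are still closing, so I'll let them finish before turning.

Emit:
send_rows:
  moves:
    - [[1,0,0,0,0,0,0],[1,0,0,0,0,0,0],[1,0,0,0,0,0,0],[1,0,0,0,0,0,0],[1,0,0,0,0,0,0],[1,0,0,0,0,0,0],[1,0,0,0,0,0,0],[1,0,0,0,0,0,0]]

```text
time_s: 8.52
ee_pos: [536.6, 54.0, 145.4]
eef_rot: [[-0.119, 0.993, -0.0], [0.993, 0.119, -0.0], [0.0, -0.0, -1.0]]
ft_force: [-0.8, -0.2, 0.1]
gripper_width: 15.1
gripper_force: 30.0
```

```bash
python3 circ.py 9.28 5.09 12 124.3
```

```text
t 8.52 p [536.6  54.  145.4] yaw_y 6.82 Rz [-0. -0. -1.] w 15.1 gf 30.0 F [-0.8 -0.2  0.1] q [ 0.08  0.41  1.88 -0.    0.86 -0.04]
nut now (mod 2pi) 2.9949765868048326 r 39.20953574778749
[1, 0.36, -1.32, 0.12, 0, 0, 0]
[1, 1.21, -2.42, 0.19, 0, 0, 0]
[1, 2.4, -3.15, 0.27, 0, 0, 0]
[1, 3.76, -3.43, 0.35, 0, 0, 0]
[1, 5.13, -3.23, 0.43, 0, 0, 0]
[1, 6.36, -2.57, 0.51, 0, 0, 0]
[1, 7.28, -1.54, 0.58, 0, 0, 0]
[1, 7.8, -0.25, 0.66, 0, 0, 0]
[1, 7.84, 1.14, 0.74, 0, 0, 0]
[1, 7.4, 2.46, 0.82, 0, 0, 0]
[1, 6.54, 3.55, 0.89, 0, 0, 0]
[1, 5.36, 4.28, 0.97, 0, 0, 0]
```

Emit:
send_rows:
  moves:
    - [[1,0.36,-1.3,0.1,0,0,0],[1,1.21,-2.42,0.18,0,0,0],[1,2.4,-3.15,0.26,0,0,0],[1,3.76,-3.43,0.34,0,0,0],[1,5.13,-3.23,0.42,0,0,0],[1,6.36,-2.57,0.5,0,0,0],[1,7.28,-1.54,0.58,0,0,0],[1,7.8,-0.25,0.66,0,0,0],[1,7.84,1.14,0.74,0,0,0],[1,7.4,2.46,0.82,0,0,0],[1,6.54,3.55,0.89,0,0,0],[1,5.36,4.28,0.97,0,0,0]]

```text
time_s: 9.52
ee_pos: [572.7, 113.8, 135.9]
eef_rot: [[-0.12, 0.993, -0.002], [0.993, 0.12, 0.0], [0.001, -0.002, -1.0]]
ft_force: [-6.5, -1.2, 9.8]
gripper_width: 15.5
gripper_force: 30.0
```

```bash
python3 circ.py 5.09 0.9 12 124.5
```

```text
t 9.52 p [572.7 113.8 135.9] yaw_y 6.88 Rz [-0.002  0.    -1.   ] w 15.5 gf 30.0 F [-6.5 -1.2  9.8] q [0.18 0.48 1.78 0.   0.89 0.05]
nut now (mod 2pi) -1.160851800992159 r 40.64846254609859
[1, -1.51, 0.27, 0.09, 0, 0, 0]
[1, -2.88, 0.07, 0.16, 0, 0, 0]
[1, -4.1, -0.59, 0.24, 0, 0, 0]
[1, -5.03, -1.63, 0.32, 0, 0, 0]
[1, -5.54, -2.92, 0.4, 0, 0, 0]
[1, -5.58, -4.31, 0.48, 0, 0, 0]
[1, -5.14, -5.63, 0.56, 0, 0, 0]
[1, -4.28, -6.72, 0.64, 0, 0, 0]
[1, -3.09, -7.44, 0.72, 0, 0, 0]
[1, -1.73, -7.72, 0.8, 0, 0, 0]
[1, -0.36, -7.52, 0.88, 0, 0, 0]
[1, 0.86, -6.86, 0.96, 0, 0, 0]
```

Emit:
send_rows:
  moves:
    - [[1,-1.4,0.27,0.09,0,0,0],[1,-2.75,0.07,0.16,0,0,0],[1,-4.0,-0.59,0.24,0,0,0],[1,-4.9,-1.63,0.32,0,0,0],[1,-5.4,-2.92,0.4,0,0,0],[1,-5.45,-4.31,0.48,0,0,0],[1,-5.0,-5.63,0.56,0,0,0],[1,-4.15,-6.72,0.64,0,0,0],[1,-2.95,-7.44,0.72,0,0,0],[1,-1.6,-7.72,0.8,0,0,0],[1,-0.25,-7.52,0.88,0,0,0],[1,0.95,-6.86,0.96,0,0,0]]

```text
time_s: 10.52
ee_pos: [503.1, 115.1, 126.6]
eef_rot: [[-0.119, 0.993, 0.0], [0.993, 0.119, -0.0], [-0.0, 0.0, -1.0]]
ft_force: [3.0, -5.3, 5.8]
gripper_width: 15.5
gripper_force: 30.0
```

```bash
python3 circ.py 0.9 0 4 124.5
```

```text
t 10.52 p [503.1 115.1 126.6] yaw_y 6.86 Rz [ 0. -0. -1.] w 15.5 gf 30.0 F [ 3.  -5.3  5.8] q [ 0.2   0.41  1.94 -0.    0.8   0.08]
nut now (mod 2pi) 0.8854417412919364 r 40.881295950230026
[1, 0.54, 0.66, 0.06, 0, 0, 0]
[1, 1.02, 1.42, 0.11, 0, 0, 0]
[1, 1.31, 2.27, 0.16, 0, 0, 0]
[1, 1.41, 3.16, 0.21, 0, 0, 0]
```

Emit:
send_rows:
  moves:
    - [[1,0.54,0.66,0.06,0,0,0],[1,1.02,1.42,0.11,0,0,0],[1,1.36,2.27,0.16,0,0,0],[1,1.46,3.16,0.21,0,0,0],[1,1.46,3.16,0.21,0,0,0],[1,1.46,3.16,0.21,0,0,0],[1,1.46,3.16,0.21,0,0,0]]

```text
time_s: 11.1
ee_pos: [533.9, 133.7, 124.6]
eef_rot: [[-0.119, 0.993, 0.002], [0.993, 0.119, 0.001], [0.001, 0.002, -1.0]]
ft_force: [2.6, 2.4, 5.5]
gripper_width: 15.7
gripper_force: 30.0
```

```bash
python3 circ.py 0 0 1 124.5; python3 -c "
from h import *
d=grab('wrist','w5.png')"
```

```text
t 11.1 p [533.9 133.7 124.6] yaw_y 6.83 Rz [ 0.002  0.001 -1.   ] w 15.7 gf 30.0 F [2.6 2.4 5.5] q [0.22 0.45 1.86 0.   0.83 0.1 ]
nut now (mod 2pi) -0.029978594345703158 r 40.6910537519751
[1, -0.07, -0.12, 0.01, 0, 0, 0]
```

Emit:
send_rows:
  moves:
    - [[-1,0,0,0,0,0,0],[-1,0,0,0,0,0,0],[-1,0,0,0,0,0,0],[-1,0,0,0,0,0,0],[-1,0,0,-3,0,0,0],[-1,0,0,-7,0,0,0],[-1,-2,-2,-10,0,0,0.12],[-1,-4,-5,-11,0,0,0.24],[-1,-4,-6,-11,0,0,0.36],[-1,-4.5,-6.4,-11,0,0,0.48],[-1,-4.5,-6.4,-11,0,0,0.6],[-1,-4.5,-6.4,-11,0,0,0.72]]

```text
time_s: 12.15
ee_pos: [474.3, 79.2, 234.1]
eef_rot: [[0.571, 0.821, -0.0], [0.821, -0.571, 0.0], [-0.0, -0.0, -1.0]]
ft_force: [0.3, 0.1, 0.2]
gripper_width: 87.1
gripper_force: 0.0
```

Emit:
send_rows:
  moves:
    - [[-1,0,0,0,0,0,0.12],[-1,0,0,0,0,0,0.24],[-1,0,0,0,0,0,0.36],[-1,0,0,0,0,0,0.48],[-1,0,0,0,0,0,0.6],[-1,0,0,0,0,0,0.72],[-1,0,0,0,0,0,0.85],[-1,0,0,0,0,0,0.85],[-1,0,0,0,0,0,0.85]]

```text
time_s: 12.9
ee_pos: [474.7, 79.5, 233.8]
eef_rot: [[0.992, 0.123, -0.001], [0.123, -0.992, -0.0], [-0.001, -0.0, -1.0]]
ft_force: [-0.4, -0.4, 0.0]
gripper_width: 88.2
gripper_force: 0.0
```

Run:
```python
from h import *
import pickle
d=grab('wrist','w6.png'); to([609-80,286-25,190],-70); pickle.dump(d,open('d6.pkl','wb'))
print(proj(d,[[537.6,93.2,109],[609.5,285.8,55]]))
```

```text
t 12.95 p [474.8  79.6 233.9] yaw_y -82.92 Rz [-0.001 -0.    -1.   ] w 87.7 gf 0.0 F [-0.2 -0.2  0.1] q [0.14 0.2  1.93 0.   1.02 1.59]
shift cm [  7.62 -17.34   4.38] turn z -0.226
[[305.26875762 137.61315225]
 [ 57.78556748   4.17819831]]
```

View pics/w6.png

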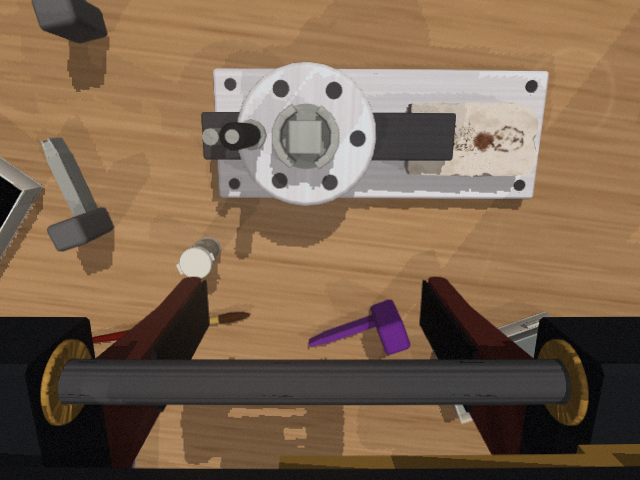

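The tang is at (305,137), right where I predicted it. The slot runs straight across in line with the hole, and the handle at (232,137) points along the clamp's -x. Now the thin key.

Emit:
send_rows:
  moves:
    - [[-1,1.5,-3.5,0,0,0,-0.06],[-1,3,-7,0,0,0,-0.12],[-1,4.5,-10.5,1,0,0,-0.2],[-1,6,-14,2,0,0,-0.22],[-1,7.6,-17.3,2,0,0,-0.22],[-1,7.6,-17.3,2,0,0,-0.22],[-1,7.6,-17.3,2,0,0,-0.22],[-1,7.6,-17.3,2,0,0,-0.22]]

```text
time_s: 13.62
ee_pos: [529.2, 259.9, 213.6]
eef_rot: [[0.942, 0.335, -0.001], [0.335, -0.942, -0.001], [-0.001, 0.0, -1.0]]
ft_force: [0.5, 0.2, -0.6]
gripper_width: 87.4
gripper_force: 0.0
```

Run:
```python
from h import *
import pickle
d=grab('wrist','w7.png'); st(); pickle.dump(d,open('d7.pkl','wb'))
print(proj(d,[[609.5,285.8,55]]))
im=cv2.imread('pics/w7.png'); cv2.imwrite('pics/w7c.png',cv2.resize(im[0:330,120:560],(800,600)))
```

```text
t 13.67 p [529.2 259.4 213.8] yaw_y -70.48 Rz [-0.001 -0.001 -1.   ] w 87.7 gf 0.0 F [ 0.4  0.7 -0.1] q [ 0.44  0.38  1.72 -0.    1.04  1.67]
[[317.41720254 107.84412493]]
```

View pics/w7c.png

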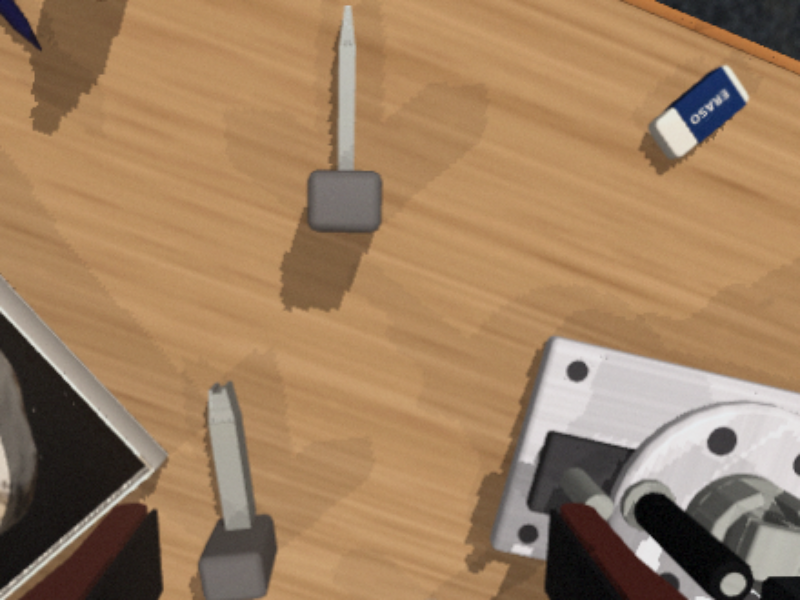

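The thin key's block top is at (308–382, 170–232) in the crop, and its blade runs from (346,166) to (348,12). The thicker key is well clear at (240,560).

Run:
```python
from h import *
import pickle
d=pickle.load(open('d7.pkl','rb'))
f=lambda u,v:(120+(u+.5)/1.818-.5,(v+.5)/1.818-.5)
B=onz(d,f(345,201),55);a=onz(d,f(346,166),14);b=onz(d,f(347.7,14),12)
cs=[onz(d,f(*q),55)[:2] for q in [(308.5,171),(381,171),(381.5,231.5),(308,231.5)]]
print(B,a,b,np.degrees(np.arctan2(b[1]-a[1],b[0]-a[0])),np.degrees(np.arctan2(*(b-B)[1::-1])))
cs=np.array(cs);print(cs,np.hypot(*(cs[1]-cs[0])),np.hypot(*(cs[2]-cs[1])),np.degrees(np.arctan2(*(cs[0]+cs[1]-cs[2]-cs[3])[::-1])))
g=np.array([B[0],B[1],28]);to(g,-70.5)
```

```text
[605.9536283  290.58806393  55.        ] [621.63248878 296.08347492  14.        ] [680.48109053 316.17131286  12.        ] 18.847223595894405 18.94595087102774
[[611.84675865 307.96506476]
 [621.46415372 280.99230028]
 [599.78273343 272.83045092]
 [589.85300823 300.68068017]] 28.636066627637234 23.16678162490334 19.47673523670454
t 13.67 p [529.2 259.4 213.8] yaw_y -70.48 Rz [-0.001 -0.001 -1.   ] w 87.7 gf 0.0 F [ 0.4  0.7 -0.1] q [ 0.44  0.38  1.72 -0.    1.04  1.67]
shift cm [ 8.29 -0.38 18.57] turn z 0.0
```

Emit:
send_rows:
  moves:
    - [[-1,4,-0.2,3,0,0,0.007],[-1,8.3,-0.4,5,0,0,0.007],[-1,8.3,-0.4,9,0,0,0.007],[-1,8.3,-0.4,13,0,0,0.007],[-1,8.3,-0.4,16,0,0,0.007],[-1,8.3,-0.4,18.8,0,0,0.007],[-1,8.3,-0.4,18.8,0,0,0.007],[1,8.3,-0.4,18.8,0,0,0.007],[1,8.3,-0.4,18.8,0,0,0.007],[1,8.3,-0.4,18.8,0,0,0.007],[1,8.3,-0.4,18.8,0,0,0.007],[1,8.3,-0.4,18.8,0,0,0.007]]

```text
time_s: 14.67
ee_pos: [607.9, 292.3, 28.1]
eef_rot: [[0.945, 0.327, 0.003], [0.327, -0.945, 0.001], [0.003, -0.0, -1.0]]
ft_force: [0.4, -0.5, -0.2]
gripper_width: 57.8
gripper_force: 0.0
```

Emit:
send_rows:
  moves:
    - [[1,0,0,0,0,0,0],[1,0,0,0,0,0,0],[1,0,0,0,0,0,0],[1,0,0,0,0,0,0],[1,0,0,0,0,0,0],[1,0,0,0,0,0,0],[1,0,0,0,0,0,0],[1,0,0,0,0,0,0]]

```text
time_s: 15.33
ee_pos: [606.7, 291.9, 26.1]
eef_rot: [[0.945, 0.327, -0.0], [0.327, -0.945, 0.0], [-0.0, -0.0, -1.0]]
ft_force: [-0.2, 0.4, 2.1]
gripper_width: 29.9
gripper_force: 29.9
```

Run:
```python
from h import *
a=np.radians(6.75)
ey=np.array([np.cos(a),np.sin(a)]);O=np.array([537.6,93.2])
for Y in (-125,):
    P=O+Y*ey;print(P);to([*P,150],-83.1)
```

```text
[413.46644288  78.50782532]
t 15.33 p [606.7 291.9  26.1] yaw_y -70.93 Rz [-0.  0. -1.] w 29.9 gf 29.9 F [-0.2  0.4  2.1] q [0.43 0.74 1.6  0.   0.8  1.67]
shift cm [-25.24  13.85 -12.39] turn z 0.212
```

Emit:
send_rows:
  moves:
    - [[1,0,0,-2,0,0,0],[1,0,0,-5,0,0,0],[1,-1,0,-8,0,0,0],[1,-4,0,-11,0,0,0.03],[1,-8,0.5,-12.4,0,0,0.06],[1,-12,1,-12.4,0,0,0.1],[1,-16,2,-12.4,0,0,0.14],[1,-20,4,-12.4,0,0,0.18],[1,-23,7,-12.4,0,0,0.212],[1,-25.2,10,-12.4,0,0,0.212],[1,-25.2,13.8,-12.4,0,0,0.212],[1,-25.2,13.8,-12.4,0,0,0.212]]

```text
time_s: 16.33
ee_pos: [413.9, 74.7, 150.3]
eef_rot: [[0.993, 0.116, 0.001], [0.116, -0.993, -0.001], [0.001, 0.001, -1.0]]
ft_force: [1.2, 0.8, -0.8]
gripper_width: 29.9
gripper_force: 29.9
```

Emit:
send_rows:
  moves:
    - [[1,0,0,0,0,0,0],[1,0,0,0,0,0,0],[1,0,0,0,0,0,0]]

```text
time_s: 16.58
ee_pos: [413.7, 79.9, 149.9]
eef_rot: [[0.993, 0.121, -0.0], [0.121, -0.993, 0.0], [-0.0, -0.0, -1.0]]
ft_force: [0.4, 1.0, -1.1]
gripper_width: 29.9
gripper_force: 29.9
```

Run:
```python
from h import *
import pickle
d=grab('wrist','w8.png'); pickle.dump(d,open('d8.pkl','wb'))
im=cv2.imread('pics/w8.png'); cv2.imwrite('pics/w8c.png',cv2.resize(im[0:330,120:560],(800,600)))
print(proj(d,[[537.6,93.2,109]]))
a=np.radians(6.75)
ey=np.array([np.cos(a),np.sin(a)]);O=np.array([537.6,93.2])
for Y in (-112,-44):
    P=O+Y*ey;to([*P,111.6],-83.1)
```

```text
[[318.53428366  -2.04267182]]
t 16.63 p [413.6  80.1 149.9] yaw_y -82.99 Rz [-0.  0. -1.] w 30.2 gf 29.9 F [-0.1 -0.5 -1.9] q [0.16 0.24 2.12 0.   0.78 1.61]
shift cm [1.26 0.16 3.83] turn z 0.002
t 16.63 p [413.6  80.1 149.9] yaw_y -82.99 Rz [-0.  0. -1.] w 30.2 gf 29.9 F [-0.1 -0.5 -1.9] q [0.16 0.24 2.12 0.   0.78 1.61]
shift cm [8.06 0.19 3.83] turn z 0.002
```

View pics/w8c.png

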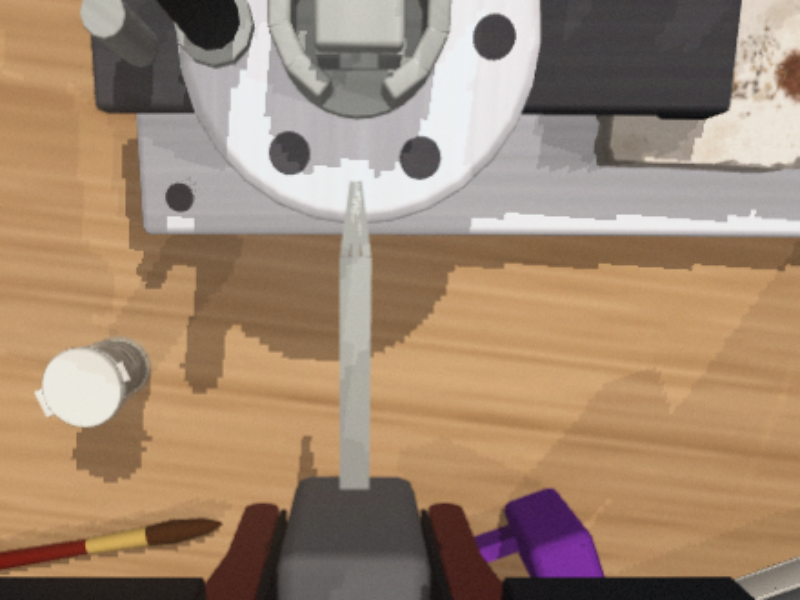

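The key is held straight in the fingers, with its tip at (357,185), base at (355,488) and tang centre at u≈360. I'll calculate the sideways offset from rays.

Run:
```python
from h import *
import pickle
d=pickle.load(open('d8.pkl','rb'));p,R=st()
f=lambda u,v:(120+(u+.5)/1.818-.5,(v+.5)/1.818-.5)
for n,q,z in [('tip',(357,186),131),('mid',(355.5,260),138),('base',(354.5,488),138),('tangtop',(359.8,46),109),('tangL',(315.5,46),109),('tangR',(403.5,46),109),('slot',(357,96),101)]:
    P=onz(d,f(*q),z);print(n,np.round(P,1),np.round(R.T@(P-p),1))
```

```text
t 16.63 p [413.6  80.1 149.9] yaw_y -82.99 Rz [-0.  0. -1.] w 30.2 gf 29.9 F [-0.1 -0.5 -1.9] q [0.16 0.24 2.12 0.   0.78 1.61]
tip [493.4  88.9 131. ] [80.2  1.  18.9]
mid [477.5  87.3 138. ] [64.3  0.7 11.9]
base [425.1  81.  138. ] [11.5  0.5 11.9]
tangtop [526.8  92.2 109. ] [113.8   1.8  40.9]
tangL [525.5 102.8 109. ] [113.8  -8.9  40.9]
tangR [528.1  81.8 109. ] [113.8  12.3  40.9]
slot [516.9  91.6 101. ] [103.9   1.2  48.9]
```

Emit:
send_rows:
  moves:
    - [[1,0,0.1,1.5,0,0,0],[1,0,0.1,3,0,0,0],[1,0,0.1,3.83,0,0,0],[1,0,0.1,3.83,0,0,0],[1,0,0.1,3.83,0,0,0],[1,0,0.1,3.83,0,0,0]]

```text
time_s: 17.13
ee_pos: [414.1, 78.6, 112.1]
eef_rot: [[0.993, 0.121, 0.0], [0.121, -0.993, 0.0], [0.0, -0.0, -1.0]]
ft_force: [-0.8, -0.1, -1.0]
gripper_width: 30.0
gripper_force: 29.9
```

Run:
```python
from h import *
a=np.radians(6.75)
ey=np.array([np.cos(a),np.sin(a)]);O=np.array([537.6,93.2]);to([*(O-44*ey),111.6],-83.1)
```

```text
t 17.13 p [414.1  78.6 112.1] yaw_y -83.03 Rz [ 0.  0. -1.] w 30.0 gf 29.9 F [-0.8 -0.1 -1. ] q [0.16 0.32 2.14 0.   0.68 1.61]
shift cm [8.04 0.03 0.05] turn z 0.001
```

Emit:
send_rows:
  moves:
    - [[1,1,0,0.03,0,0,0],[1,2,0,0.03,0,0,0],[1,2.7,0,0.03,0,0,0],[1,3.3,0,0.03,0,0,0],[1,3.9,0,0.03,0,0,0],[1,4.5,0,0.03,0,0,0],[1,4.5,0,0.03,0,0,0]]

```text
time_s: 17.72
ee_pos: [460.0, 83.7, 111.6]
eef_rot: [[0.993, 0.12, 0.001], [0.12, -0.993, 0.0], [0.001, -0.0, -1.0]]
ft_force: [-0.1, -0.7, -1.0]
gripper_width: 29.5
gripper_force: 29.9
```

Run:
```python
from h import *
a=np.radians(6.75)
ey=np.array([np.cos(a),np.sin(a)]);O=np.array([537.6,93.2]);to([*(O-44*ey),111.6],-83.1)
```

```text
t 17.72 p [460.   83.7 111.6] yaw_y -83.09 Rz [ 0.001  0.    -1.   ] w 29.5 gf 29.9 F [-0.1 -0.7 -1. ] q [0.15 0.37 2.05 0.   0.72 1.6 ]
shift cm [ 3.42 -0.02  0.  ] turn z 0.0
```

The tip is in with no contact force. I'll continue to full depth.

Emit:
send_rows:
  moves:
    - [[1,0.7,0,0,0,0,0],[1,1.4,0,0,0,0,0],[1,2.1,0,0,0,0,0],[1,2.8,0,0,0,0,0],[1,3.4,0,0,0,0,0],[1,3.5,0,0,0,0,0],[1,3.5,0,0,0,0,0],[1,3.5,0,0,0,0,0]]

```text
time_s: 18.38
ee_pos: [492.9, 87.7, 111.3]
eef_rot: [[0.993, 0.121, -0.001], [0.121, -0.993, -0.0], [-0.001, 0.0, -1.0]]
ft_force: [0.2, 0.8, -1.1]
gripper_width: 30.2
gripper_force: 29.9
```

Run:
```python
from h import *
a=np.radians(6.75)
ey=np.array([np.cos(a),np.sin(a)]);O=np.array([537.6,93.2]);to([*(O-44*ey),111.6],-83.1)
```

```text
t 18.38 p [492.9  87.7 111.3] yaw_y -83.08 Rz [-0.001 -0.    -1.   ] w 30.2 gf 29.9 F [ 0.2  0.8 -1.1] q [ 0.15  0.41  1.98 -0.    0.75  1.6 ]
shift cm [ 0.1  -0.02 -0.03] turn z 0.0
```

Emit:
send_rows:
  moves:
    - [[1,0.4,0,0,0,0,0],[1,0.5,0,0.1,0,0,0],[1,0.5,0,0.1,0,0,0],[0.5,0.5,0,0.1,0,0,0],[0,0.5,0,0.1,0,0,0],[-1,0.5,0,0.1,0,0,0],[-1,0.5,0,0.1,0,0,0],[-1,0.5,0,0.1,0,0,0],[-1,0.5,0,0.1,0,0,0]]

```text
time_s: 19.13
ee_pos: [498.2, 88.4, 110.5]
eef_rot: [[0.993, 0.12, 0.0], [0.12, -0.993, -0.0], [0.0, 0.0, -1.0]]
ft_force: [0.0, -0.3, 1.0]
gripper_width: 59.8
gripper_force: 0.0
```

Run:
```python
from h import *
st(); d=grab('wrist','w9.png')
im=cv2.imread('pics/w9.png'); cv2.imwrite('pics/w9c.png',im[0:480,60:600])
```

```text
t 19.13 p [498.2  88.4 110.5] yaw_y -83.08 Rz [ 0. -0. -1.] w 59.8 gf 0.0 F [ 0.  -0.3  1. ] q [ 0.15  0.42  1.97 -0.    0.75  1.6 ]
```

Emit:
send_rows:
  moves:
    - [[-1,0,0,0,0,0,0],[-1,0,0,-2,0,0,0],[-1,0,0,-5,0,0,0],[-1,-2,0,-9,0,0,0],[-1,-4,0,-13,0,0,0],[-1,-5,0,-14,0,0,0],[-1,-5,0,-14,0,0,0],[-1,-5,0,-14,0,0,0]]

```text
time_s: 19.85
ee_pos: [448.8, 82.4, 251.2]
eef_rot: [[0.993, 0.121, 0.003], [0.121, -0.993, 0.0], [0.003, -0.0, -1.0]]
ft_force: [0.1, 0.3, -0.3]
gripper_width: 87.4
gripper_force: 0.0
```

Run:
```python
from h import *
st(); d=grab('wrist','w10.png')
im=cv2.imread('pics/w10.png'); cv2.imwrite('pics/w10c.png',cv2.resize(im[0:330,120:560],(800,600)))
```

```text
t 19.85 p [448.8  82.4 251.2] yaw_y -83.08 Rz [ 0.003  0.    -1.   ] w 87.4 gf 0.0 F [ 0.1  0.3 -0.3] q [0.16 0.13 1.96 0.   1.04 1.61]
```

View pics/w10c.png

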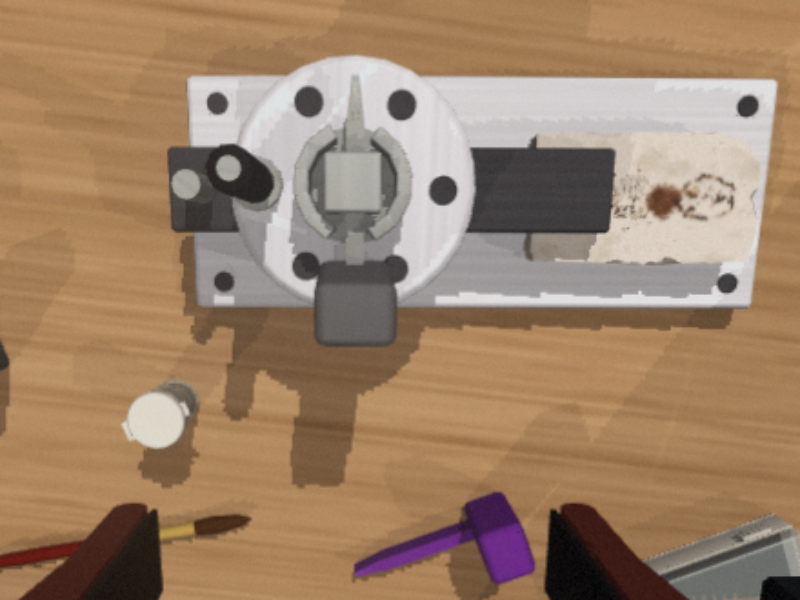

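The key is through slot and hole. The blade tip shows at (355,80) on the far side, the block is at (355,305), and the slab lies in line under the pad. The gripper is clear, so I'm handing in.

```bash
python3 -c "
from cell import env
print(env.hand_in())"
```

```text
the job is handed in; nothing more can be done
None
```

The job is handed in after about 20 s of robot time. The slab is on the bed under the pad, the nut is down with its slot on the hole, and the thin key is through and released. No verdict came back from the hand-in.

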